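Set the length stop and hold the block in the jig

TASK

Pull the jig's length stop out until its face is level with the red marker, then lay the walnut block flat on the jig's board with one end up against that stop. With the fingertips press the block diagonally, sideways against the fence and down on the board at once, firmly but without forcing it, and finish while holding that push, ready for drilling; leave the stop on its mark, and leave the tape measure beside the jig, the thin offcut and glue jar where they are.

Things in the scene. Friction and masses are not known exactly. Their poses are not given: they have to be found in the camera images.
- jig: Fixed wooden jig, 360 x 170 mm, lying on the worktop. Origin: centre of its underside, on the worktop. Its x axis runs along the fence, away from the robot; y to the left, z up. The fence is at its right (-y) side, the stop at its near (-x) end. It is turned by up to 0.15 rad.
- board: Plywood board of the jig, 360 x 170 mm (x, y of jig), fixed; top face 20 mm above the worktop. Origin: centre of its underside, 4 mm above the worktop. The free strip in front of the fence is 140 mm wide.
- fence: Pale wooden fence fixed along the right edge of the board, 360 mm long, 30 mm thick, 45 mm high above the board (as high as the block), top 65 mm above the worktop, with a scale on top. Origin: centre of its underside; the face for the block is the plane y = -55 mm of the jig and looks to +y (left).
- stop_face (a point): Foot of the length stop's face: on the plane of the face (looks to +x of the jig), at the fence face, at the height of the board's top. Axes as the jig's. The stop is an aluminium plate 10 mm thick (behind the face) that reaches 57 mm out from the fence and from the board up to 75 mm above the worktop, with a carriage 40 mm long (behind the face) on the fence's top.
- stop_tab (a point): Black upright grip tab on the stop's carriage: 12 mm along the jig's x, 28 mm along y, rising from 75 to 118 mm above the worktop. The point is on the tab's axis, 100 mm above the worktop, 20 mm behind the stop face. Grip it from above across its 12 mm.
- length_stop (a joint): Travel of the stop, m: 0 pushed in, grows as it is pulled to -x of the jig (towards the robot), at most 0.115. It starts between 0 and 0.03. About 10 N of brake friction and a light return spring of 20 N/m (at most 2.3 N) resist the pull; the brake holds it where it is left.
- mark (a point): Middle of the red marker clip's top on the rear of the fence top, 69 mm above the worktop. Axes as the jig's. The stop face must come to this point's x along the jig. The clip does not obstruct the stop; where it sits along the fence varies.
- workpiece: Loose brown walnut block, 60 x 150 x 45 mm (its x, y, z), about 0.6 kg, on the worktop to the left of the jig. Origin: centre of its underside. Its long y axis must end up along the jig's x; either end may face the stop. Grip it across its 60 mm; seated, it cannot be gripped because the fence is as high as the block.
- tape_measure: Yellow tape measure, 36 x 72 x 65 mm, loose on the worktop between jig and block; leave it. Origin: centre of its underside.
- thin_offcut: Thin redwood offcut, 45 x 70 x 8 mm, loose on the left; leave it. Origin: centre of its underside.
- glue_jar: Amber jar with black cap, 57 mm across, 91 mm high, loose on the left; leave it. Origin: centre of its underside.

How it is judged:
By the outcome, as a careful person would: the job done as asked, in the order asked, and still so for the second after the job is handed in, while the arm keeps its last pose, push and grip.
It also fails if it takes over 69 s, if anything falls off the work surface, if the arm or the gripper's body presses on something with over 40 N, if the wrist force passes 120 N, or if a joint passes its speed limit or range.

ROBOT

A 6-joint arm with a two-finger parallel gripper is mounted at the origin on a cart in front of the work surface, level with it; the furniture and walls round the work are solid. World frame = base frame: x ahead of the robot, y to its left, z up, the work surface at z = 0. Lengths are in mm, angles in rad, forces in N, time in s.
With the tool pointing down it reaches from about 250 to 800 mm from the base axis. Payload 3.9 kg.
Tool frame: the origin (TCP) lies midway between the tips of the shut fingers; the grasp point (between the pads) lies 19 mm behind it (arm.grip_point_offset is the z of the grasp point in the tool frame, in mm); z points along the fingers, y is the line along which they close (so a half turn about z gives the same grasp; the last joint's range is limited). The gripper opens to 85 mm and grips with 20 to 120 N. Pads are 22 mm wide; open, the fingers measure 114 mm over their backs; the gripper's body (76 mm by 85 mm) begins 54 mm behind the grasp point. The pads swing forward as they close: fully open they stand 13 mm farther back than shut.
Start: joints at [-1.111, 0.26, -0.138, 1.173, 0, 1.571], TCP at [232.973, -470.467, 231.304] pointing down, gripper open.
Joint ranges: [-2.78, 2.78], [-0.83, 1.72], [-1.28, 1.37], [-1.9, 2.12], [-1.57, 1.48], [-3.14, 3.14]. Speed limits (rad/s): [2.57, 2.57, 3.14, 3.14, 3.14, 3.14].

INTERFACE

Orientations are given as a 3x3 rotation matrix whose columns are the frame's x, y, z axes.
In Python, from cell import arm gives the robot as it stands.
- The arm moves only by the tool step_arm, never from a script. Its argument "rows" is text: rows parted by semicolons, each of 4 numbers parted by spaces: the shift along the tool's x, y, z each as a share of 0.15 m, from -1 to 1, then the turn about the tool's z as a share of 180 degrees, from -1 to 1. A call has 1 to 12 rows; each row shifts and turns the commanded pose from where the row before left it, along the tool's axes as they then stand; what a row does not reach is not made up. A row lasts 1/8 s, in which the tool goes at most 62.5 mm and 10.7 degrees, less where a joint would pass 70% of its speed; a pose out of reach is approached as far as the arm can. A call with a number of a shift or a turn outside -1 to 1 is refused whole. A call with a gripper value outside its range is refused whole. "fingers" is the opening, from 0 (shut) to 1 (fully open), set as the call begins (left out, the last holds). The fingers move at their own pace and stop on an object; "grip_force" is the grip in N (left out, the last holds). Time passes only in rows, so rows that do not move let the fingers close. It gives the time, the measured TCP pose, the force, the opening and the grip force at its end, in the units of the state.
- arm.get_state(): the state, without advancing time (a new reading comes with each control period).
- arm.capture(name): name is "scene" or "top"; returns a dict with "frame" (384x512x3 uint8, red, green, blue), "fx", "fy", "cx", "cy" (pixels), "cam_to_world" (4x4, takes a point from camera to world coordinates). Camera axes: x right, y up, looking along -z (the intrinsics and any distortion apply to the point x, -y, -z); pixel columns grow to the right and rows downward; lengths in mm; the calibration is good to about 2 mm. A picture is of the moment at which its call begins. There is no depth.
- arm.finish_job(): hands the job in; it is judged then, once.
Trained networks look in a picture, given as the dict that the camera call returned (one of the last four; its "shot" number tells which), for a name from the list of things; names that differ only in an ending like _2 or _b are one class to them, and where a whole thing is asked for, a point or a joint stands for the part that bears it (a point fixed in the world has none). Each returns a list of dicts, best first, with "confidence" (0 to 1); they miss things now and then, are a little off and sometimes report something else, mostly with a low value. They report only what shows in the picture. A call takes as long as a camera call.
- arm.silhouettes(target, picture): "pixels" (384x512 bool, what is visible of it).
- arm.tip_of(target, picture): "xyz" ([x, y, z] in mm, in world coordinates, good to about 4 mm: a listed point, or the origin of a listed thing).
The state is a dict: "clock": time; "qpos": joint angles; "qvel": joint speeds; "joint_torque": joint torques, N m; "position": TCP position; "tool_rot": TCP orientation; "wrist_force": force on the tool from outside, world axes, zero at the start; "wrist_torque": the same for the moment, N m; "grip_width": finger opening in mm; "grip_force": force on a finger pad.
Only numpy, scipy, OpenCV 4.12 (cv2) and the standard library are available. Lean on these libraries where they do the work, as an engineer would, in place of code of your own. Each camera call takes 0.05 s, during which the arm holds its last target. There are 200 camera calls.

## Working session

There is one attempt and no reset: what is moved stays moved. The work goes in short steps, Python scripts to look and compute and a tool call to move; the robot and the scene stay as the last step left them, time stands still between calls to the robot, and variables do not carry over. Pictures are saved under pics/ and viewed, at most 13 in all, crops included, and the job is handed in when it is done.

Besides the shell and the picture viewer there is one more tool, called after "Request:" as name(argument=value, ...), one argument or row to a line, values as JSON. step_arm: Moves the arm, as the interface text tells. Its arguments: {"type":"object","properties":{"rows":{"type":"string"},"fingers":{"type":"number"},"grip_force":{"type":"number"}},"required":["rows"]}

```bash
mkdir -p pics; ls
cat > h.py <<'E'
import numpy as np, cv2
from cell import arm
np.set_printoptions(precision=3,suppress=True)
def cap(n,save=None):
    p=arm.capture(n)
    if save: cv2.imwrite('pics/'+save,p['frame'][:,:,::-1])
    return p
def proj(p,X):
    T=np.linalg.inv(np.array(p['cam_to_world'])); c=T[:3,:3]@np.array(X,float)+T[:3,3]
    return np.array([p['cx']+p['fx']*c[0]/-c[2], p['cy']-p['fy']*c[1]/-c[2]])
def ray(p,u,v,z):
    M=np.array(p['cam_to_world']); d=M[:3,:3]@np.array([(u-p['cx'])/p['fx'],-(v-p['cy'])/p['fy'],-1]); o=M[:3,3]
    return o+d*(z-o[2])/d[2]
E
python3 - <<'E'
from h import *
t=cap('top','top0.png'); s=cap('scene','scene0.png')
print({k:t[k] for k in t if k!='frame'})
print({k:s[k] for k in s if k!='frame'})
for n in ['jig','board','fence','stop_face','stop_tab','mark','workpiece','tape_measure','thin_offcut','glue_jar']:
    for q,p in(('t',t),('s',s)):
        r=arm.tip_of(n,p); print(n,q,[(np.array(a['xyz']),round(a['confidence'],2)) for a in r[:2]])
st=arm.get_state(); print(st)
E
```

```text
pics
{'fx': 354.1435664328595, 'fy': 354.1435664328595, 'cx': 253.02817770632504, 'cy': 191.4881013078386, 'cam_to_world': array([[   0.023,    0.992,   -0.121,  384.723],
       [  -1.   ,    0.021,   -0.022,   50.563],
       [  -0.02 ,    0.121,    0.992, 1153.87 ],
       [   0.   ,    0.   ,    0.   ,    1.   ]]), 'shot': 1}
{'fx': 489.1415742338233, 'fy': 489.1415742338233, 'cx': 261.0398579129637, 'cy': 199.51279835703605, 'cam_to_world': array([[   0.592,    0.42 ,   -0.688, -678.089],
       [  -0.806,    0.289,   -0.517, -831.836],
       [  -0.018,    0.86 ,    0.509,  967.4  ],
       [   0.   ,    0.   ,    0.   ,    1.   ]]), 'shot': 2}
jig t [(array([ 584.3, -266. ,   -1.1]), 0.89)]
jig s [(array([ 586.2, -265.3,   -3.9]), 0.7)]
board t [(array([ 586.8, -265.4,   -0.5]), 0.86)]
board s [(array([ 586.7, -266.6,   -3. ]), 0.95)]
fence t [(array([ 584. , -334.8,   22.1]), 0.68)]
fence s [(array([ 590.1, -333.3,   21.6]), 0.59), (array([ 582.5, -264.1,   -2.6]), 0.5)]
stop_face t [(array([ 546.2, -321.2,   20.2]), 0.85), (array([431.7, 441.7,   1.3]), 0.42)]
stop_face s [(
[... 351 characters left out ...]
519.9, -27.1,  -0.2]), 0.55)]
thin_offcut t [(array([375.5, 374.4,   2.6]), 0.75)]
thin_offcut s []
glue_jar t [(array([431.8, 441.2,   3.4]), 0.83)]
glue_jar s []
{'clock': 1.1, 'qpos': array([-1.111,  0.26 , -0.138,  1.173, -0.   ,  1.571]), 'qvel': array([-0.001,  0.001,  0.002,  0.   ,  0.001,  0.002]), 'joint_torque': array([ -0.001, -40.563,  25.424,   0.001,   0.   ,   0.   ]), 'position': array([ 232.975, -470.452,  231.303]), 'tool_rot': array([[ 0.896,  0.444, -0.   ],
       [ 0.444, -0.896,  0.   ],
       [-0.   , -0.   , -1.   ]]), 'wrist_force': array([ 0.065, -0.147,  0.458]), 'wrist_torque': array([ 0.023,  0.024, -0.053]), 'grip_force': 0.0, 'grip_width': 84.98292112481084}
```

Run:
```python
import cv2
for n in('top0','scene0'): cv2.imwrite(f'pics/{n}_b.png',cv2.resize(cv2.imread(f'pics/{n}.png'),(800,600),interpolation=cv2.INTER_CUBIC))
```

```text
(no output)
```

View pics/top0_b.png

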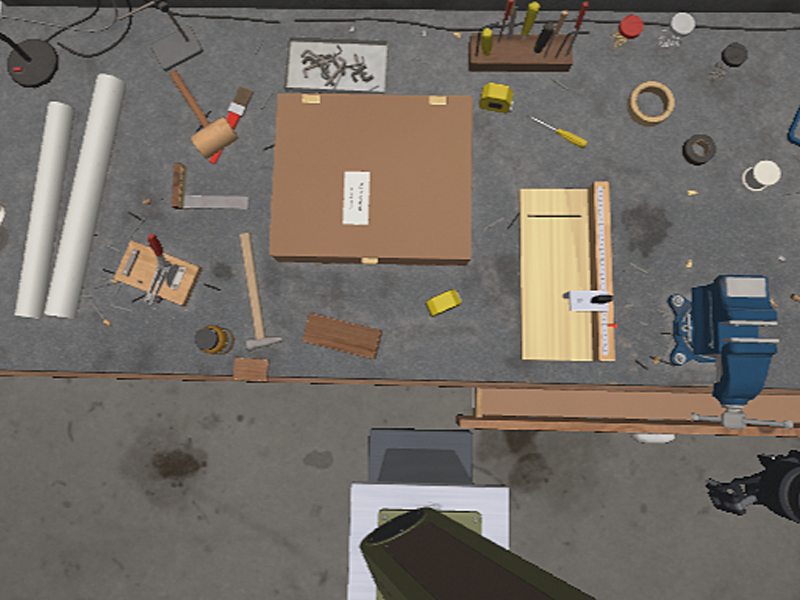

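View pics/scene0_b.png

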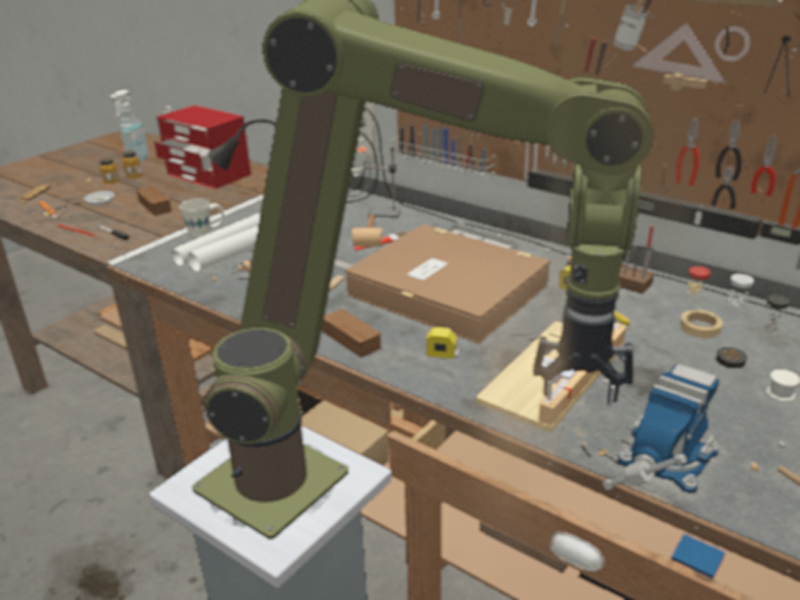

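Run:
```python
from h import *
t=cap('top')
hsv=cv2.cvtColor(t['frame'],cv2.COLOR_RGB2HSV)
from scipy.optimize import minimize
def box(c,yaw,L,W,z0,z1):
    R=np.array([[np.cos(yaw),-np.sin(yaw)],[np.sin(yaw),np.cos(yaw)]])
    return [np.r_[np.array(c)+R@[a*L/2,b*W/2],z] for z in(z0,z1) for a in(-1,1) for b in(-1,1)]
S=8
def mask(p,boxes):
    m=np.zeros((384*S//4,512*S//4),np.uint8); m=np.zeros((384,512),np.float32)
    big=np.zeros((384*S,512*S),np.uint8)
    for b in boxes:
        pts=np.array([(proj(p,X)+.5)*S for X in b]); cv2.fillConvexPoly(big,cv2.convexHull(pts.astype(np.int32)),255)
    return cv2.resize(big,(512,384),interpolation=cv2.INTER_AREA)/255.
def fit(sil,boxf,x0):
    f=lambda v: np.abs(mask(t,boxf(v))-sil).sum()
    r=minimize(f,x0,method='Nelder-Mead',options=dict(initial_simplex=np.array(x0)+np.array([[0,0,0],[6,0,0],[0,6,0],[0,0,.05]]),xatol=1e-3,fatol=.05,maxiter=120))
    return r.x,r.fun,sil.sum()
def jb(v):
    R=np.array([[np.cos(v[2]),-np.sin(v[2])],[np.sin(v[2]),np.cos(v[2])]])
    return [box(v[:2],v[2],360,170,4,20), box(v[:2]+R@[0,-70],v[2],360,30,20,65)]
for n in('board','fence','jig','workpiece','tape_measure','stop_tab','stop_face'):
    r=arm.silhouettes(n,t)
    for a in r[:2]:
        q=np.argwhere(a['pixels']); print(n,round(a['confidence'],2),len(q),q.min(0),q.max(0))
    if not r: continue
    m=r[0]['pixels'].astype(float)
    if n=='jig': print('JIG',fit(m,jb,[586,-266,-.03]))
    if n=='fence':print('FENCE',fit(m,lambda v:jb(v)[1:],[586,-266,-.03]))
    if n=='workpiece': print('WP',fit(m,lambda v:[box(v[:2],v[2],60,150,0,45)],[443,183,-.2]))
    if n=='tape_measure': print('TAPE',fit(m,lambda v:[box(v[:2],v[2],36,72,0,65)],[520,-27,.3]))
f=t['frame'].astype(int)
red=(f[:,:,0]>150)&(f[:,:,1]<90)&(f[:,:,2]<90)
q=np.argwhere(red[180:230,370:410])+[180,370]
print('red',q.tolist()); 
if len(q): c=q.mean(0); print(ray(t,c[1],c[0],69))
cv2.imwrite('pics/crop.png',cv2.resize(t['frame'][105:245,320:410,::-1],None,fx=4.2,fy=4.2,interpolation=cv2.INTER_NEAREST))
```

```text
board 0.77 4780 [120 331] [230 378]
board 0.73 274 [185 273] [202 295]
fence 0.78 1455 [116 376] [230 393]
FENCE (array([ 586.904, -267.893,    0.01 ]), np.float64(242.6156862745098), np.float64(1455.0))
jig 0.81 6414 [116 333] [231 393]
JIG (array([ 584.645, -268.652,    0.002]), np.float64(221.0941176470588), np.float64(6414.0))
workpiece 0.77 963 [200 194] [229 244]
WP (array([444.552, 181.647,  -0.216]), np.float64(43.35686274509804), np.float64(963.0))
tape_measure 0.75 251 [185 273] [202 295]
TAPE (array([516.699, -21.2  ,   0.381]), np.float64(70.36470588235294), np.float64(251.0))
stop_tab 0.57 334 [186 362] [198 391]
stop_face 0.58 357 [185 362] [198 391]
red [[207, 393], [208, 389], [208, 390], [208, 391], [208, 392], [208, 393], [208, 394], [209, 393], [209, 394]]
[ 474.778 -349.721   69.   ]
```

View pics/crop.png

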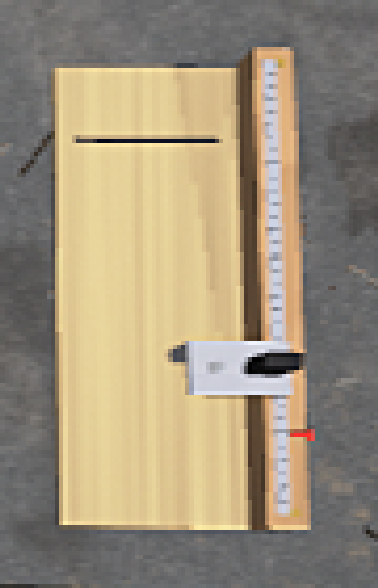

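Run:
```python
from h import *
t=cap('top'); g=cv2.cvtColor(t['frame'],cv2.COLOR_RGB2GRAY).astype(float)
f=t['frame'].astype(float)
def edge(line):  # subpixel max gradient
    d=np.abs(np.diff(line)); k=d.argmax(); w=d[max(k-1,0):k+2]; return (np.arange(max(k-1,0),max(k-1,0)+len(w))*w).sum()/w.sum()+.5
def fitx(c0,c1,rows,z,ch=0):
    P=np.array([ray(t,c0+edge(f[r,c0:c1,ch]),r,z) for r in rows])
    for _ in range(3):
        k=np.polyfit(P[:,0],P[:,1],1); e=np.abs(P[:,1]-np.polyval(k,P[:,0])); P=P[e<=max(2.5*np.median(e),.5)]
    return k,len(P),e.std()
a=fitx(326,341,range(124,228),20,0); print('left edge z20: slope',a)
b=fitx(386,400,[r for r in range(120,228) if not 180<r<212],65,0); print('fence right z65',b)
for r in (130,160,220): print(f[r,372:400,0].astype(int))
def fity(r0,r1,cols,z):
    return np.array([ray(t,c,r0+edge(g[r0:r1,c]),z)[:2] for c in cols])
print('stop face far edge z75',fity(180,191,range(367,378),75))
print('near end board z20',fity(224,236,range(338,375,4),20).T)
print('far end board z20',fity(116,127,range(338,370,4),20).T)
print('fence far end z65',fity(110,121,range(383,389),65).T)
print('near fence z65',fity(224,236,range(383,393),65).T)
print('red');  red=f[203:213,384:398,0]-f[203:213,384:398,1]; print(red.astype(int))
w=np.clip(red-110,0,None); rr,cc=np.mgrid[203:213,384:398]; u=(w*cc).sum()/w.sum(); v=(w*rr).sum()/w.sum(); print(u,v,ray(t,u,v,69))
```

```text
left edge z20: slope (array([   0.009, -186.013]), 101, np.float64(0.3305145361686837))
fence right z65 (array([   0.01 , -357.287]), 77, np.float64(0.2688508711501803))
[219 213 210 207 152  84  93  84 181 233 220 205 201 214 222 225 225 215
 158  96  98  97 103 106 105 105 109 109]
[216 216 220 230 216 131  82  90  80 185 236 204 185 209 209 215 217 220
 209 159 108 105 107 102 100 100 102 100]
[225 229 224 213 215 228 194  97  84  91  69 168 229 215 181 150 185 217
 216 208 194 145 103 118 109 108 119 135]
stop face far edge z75 [[ 541.585 -273.003]
 [ 541.957 -276.045]
 [ 542.019 -279.081]
 [ 541.825 -282.113]
 [ 541.742 -285.146]
 [ 541.978 -288.185]
 [ 542.083 -291.22 ]
 [ 542.075 -294.254]
 [ 542.395 -297.293]
 [ 542.65  -300.331]
 [ 542.52  -303.361]]
near end board z20 [[ 407.467  407.286  406.95   406.84   406.293  405.86   406.196  405.958
   406.483  406.801]
 [-195.998 -208.61  -221.214 -233.813 -246.401 -258.982 -271.566 -284.136
  -296.711 -309.278]]
far end board z20 [[ 764.063  764.307  764.085  764.648  764.582  765.088  765.763  765.755]
 [-198.007 -211.106 -224.19
[... 347 characters left out ...]
-340.211 -343.228
  -346.236 -349.247]]
red
[[ 38  10  -5   1  29  49  47  48  39  -4  -1  -1   0   0]
 [ 38  13  -4   4  29  48  48  51  37  -4  -1   0   0  -1]
 [ 38  10  -5  -8  21  49  47  48  36  -7  -3  -2  -1   0]
 [ 37   9  -6  -7  21  48  43  40  23  -2   4  -7  -2   1]
 [ 44  11  -4  -6  11  50  69  64  64 128  98 -13  -3   0]
 [ 45   7  -6  -7   0 155 209 208 205 204 143 -19  -5   0]
 [ 45  18  -6  -7  19  40  30  27  25 165 159 -16  -3   1]
 [ 46  17  -7  -7  21  48  44  44  29  -8 -17  -8  -2  -1]
 [ 45  18  -6  -7  21  51  47  48  38   9  -5  -1   0  -2]
 [ 46  19  -6  -5  23  51  48  49  39  12  -2   0  -1   1]]
391.82935153583617 208.1467576791809 [ 474.65  -348.867   69.   ]
```

```bash
cat >> h.py <<'E'
def go(x,y,z):
    st=arm.get_state(); d=np.array(st['tool_rot']).T@(np.array([x,y,z])-st['position'])
    print('shares',d/150,'n>=',np.ceil(np.linalg.norm(d)/55)); return st
E
python3 - <<'E'
from h import *
t=arm.capture('top')
f=t['frame'].astype(int).sum(2)[183:202,374:396]; print(f)
q=np.argwhere(f<200)+[183,374]
for rc in (q.min(0),q.max(0)): print(rc,ray(t,rc[1],rc[0],118),ray(t,rc[1],rc[0],75))
E
```

```text
[[537 552 592 502 246 216 222 161 407 504 545 642 637 597 507 500 539 502
  333 283 295 288]
 [530 546 586 496 233 203 205 144 396 493 541 641 638 593 508 508 546 501
  346 298 308 301]
 [520 534 571 468 199 167 170 120 358 502 572 561 552 592 504 508 543 495
  357 306 291 290]
 [651 648 656 663 708 741 741 733 717 699 691 668 637 624 584 551 549 503
  350 287 301 305]
 [637 638 638 640 643 642 647 649 651 656 660 664 668 674 643 576 563 512
  356 292 302 302]
 [631 631 629 632 636 648 665 682 701 622 503 509 511 514 490 438 529 574
  428 304 305 299]
 [627 628 631 640 658 697 575 333 239  52  86  75  63  65  64  61  50 144
  267 315 314 318]
 [626 626 634 656 545 218   0   0  40 136 169 163 156 154 145 138 119 190
  286 326 316 314]
 [631 631 643 595 371   0  32  40  75 157 192 178 173 167 160 154 128 198
  297 324 303 303]
 [640 637 657 544 230   0  30  49  48  61  61  65  64  60  55  45  32 262
  366 320 315 300]
 [642 641 656 540 214   0  15  23  22  13  12   8   4  11 219 308 471 574
  423 297 320 306]
 [626 627 635 662 609 523 539 545 464 347 352 346 443 636 702 625 553 536
  413 292 304 296]
 [625 626 627 635 647 657 663 666 673 675 679 677 664 654 634 580 524 548
  474 299 300 293]
 [628 627 629 629 632 635 634 635 634 638 633 634 631 627 619 572 516 545
  472 327 334 310]
 [630 631 634 637 640 642 646 645 642 639 635 632 631 631 640 603 514 539
  466 312 332 322]
 [700 702 706 695 684 703 708 705 696 683 677 672 667 657 664 615 511 539
  466 318 338 331]
 [419 406 446 422 272 138 159 152 255 347 319 359 433 414 470 519 519 537
  472 324 335 324]
 [553 538 573 564 389 185 207 198 321 497 540 581 655 641 590 520 519 535
  469 319 325 310]
 [549 532 566 562 392 195 219 208 320 487 566 616 566 546 582 517 517 537
  462 298 314 306]]
[183 378] [ 543.703 -292.309  118.   ] [ 550.303 -306.542   75.   ]
[201 391] [ 491.421 -328.925  118.   ] [ 495.851 -344.678   75.   ]
```

Request:
step_arm(
  rows="0 0 0 -0.051;0 0 0 -0.051;0 0 0 -0.051;0 0 0 -0.051;0 0 0 -0.051;0 0 0 -0.051;0 0 0 -0.051;0 0 0 0",
  fingers=0.6,
)

```text
clock: 2.6
position: [233.0, -470.5, 231.3]
tool_rot: [[-0.009, 1.0, 0.0], [1.0, 0.009, -0.0], [-0.0, 0.0, -1.0]]
wrist_force: [0.3, -0.0, 0.3]
grip_width: 51.2
grip_force: 0.0
```

Request:
step_arm(
  rows="0.126 0.242 0.066 0;0.126 0.242 0.066 0;0.126 0.242 0.066 0;0.126 0.242 0.066 0;0.126 0.242 0.066 0;0.126 0.242 0.066 0;0.126 0.242 0.066 0;0.126 0.242 0.066 0;0 0 0 0;0 0 0 0",
)

```text
clock: 3.85
position: [521.3, -316.2, 152.0]
tool_rot: [[-0.009, 1.0, -0.001], [1.0, 0.009, 0.0], [0.0, -0.001, -1.0]]
wrist_force: [0.1, 1.4, -0.3]
grip_width: 51.3
grip_force: 0.0
```

Run:
```python
from h import *
s=cap('scene'); c=s['frame'][150:310,290:430,::-1]; cv2.imwrite('pics/s1.png',cv2.resize(c,None,fx=3.7,fy=3.7,interpolation=cv2.INTER_CUBIC))
go(521.5,-317.5,86)
for n in('stop_tab','mark','stop_face'): print(n,[(a['xyz'],a['confidence']) for a in arm.tip_of(n,s)[:2]])
```

```text
shares [-0.006  0.003  0.442] n>= 2.0
stop_tab []
mark []
stop_face [([542.6, -318.0, 22.7], 0.65)]
```

View pics/s1.png

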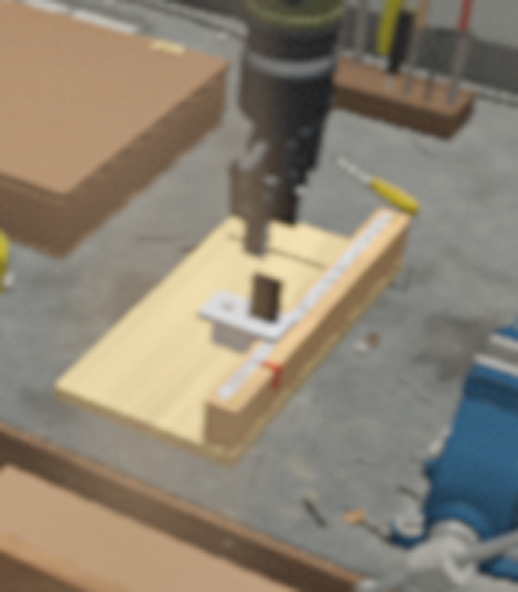

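Request:
step_arm(
  rows="-0.006 0.003 0.15 0;0 0 0.15 0;0 0 0.14 0;0 0 0 0",
)

```text
clock: 4.55
position: [520.3, -316.8, 84.8]
tool_rot: [[-0.009, 1.0, -0.003], [1.0, 0.009, 0.002], [0.002, -0.003, -1.0]]
wrist_force: [0.8, 0.4, 0.4]
grip_width: 51.2
grip_force: 0.0
```

Request:
step_arm(
  rows="0 0 0 0;0 0 0 0;0 0 0 0;0 0 0 0;0 0 0 0;0 0 0 0",
  fingers=0,
  grip_force=50,
)

```text
clock: 5.3
position: [522.9, -317.7, 87.5]
tool_rot: [[-0.01, 1.0, 0.002], [1.0, 0.01, -0.002], [-0.002, 0.002, -1.0]]
wrist_force: [-0.7, -0.3, 6.6]
grip_width: 11.3
grip_force: 50.5
```

Request:
step_arm(
  rows="0 -0.05 -0.01 0;0 -0.1 0 0;0 -0.1 0 0;0 -0.1 0 0;0 -0.05 0 0;0 0 0 0;0 0 0 0",
)

```text
clock: 6.18
position: [465.0, -318.3, 87.5]
tool_rot: [[-0.011, 1.0, 0.005], [1.0, 0.011, -0.001], [-0.001, 0.005, -1.0]]
wrist_force: [6.8, -1.0, -6.0]
grip_width: 11.4
grip_force: 49.8
```

```bash
cat > meas.py <<'E'
from h import *
t=cap('top'); f=t['frame'].astype(float); g=f.mean(2)
s=cap('scene')
cv2.imwrite('pics/raw_top.png',t['frame'][:,:,::-1]); cv2.imwrite('pics/raw_scene.png',s['frame'][:,:,::-1])
for n in('stop_face','stop_tab','mark'):
    for p in(t,s): print(n,[(a['xyz'],round(a['confidence'],2)) for a in arm.tip_of(n,p)[:1]])
st=arm.get_state(); print(st['position'],st['wrist_force'],st['grip_width'],st['clock'])
a=cv2.resize(t['frame'][170:235,350:410,::-1],None,fx=6,fy=6,interpolation=cv2.INTER_NEAREST)
u,v=proj(s,[475,-320,60]).astype(int); b=cv2.resize(s['frame'][v-35:v+30,u-50:u+20,::-1],(420,390),interpolation=cv2.INTER_NEAREST)
print('scene crop origin',u-50,v-35); cv2.imwrite('pics/m%d.png'%(st['clock']*100),np.hstack([a,b])); print('pics/m%d.png'%(st['clock']*100))
E
python3 meas.py
```

```text
stop_face []
stop_face [([484.4, -322.7, 21.0], 0.56)]
stop_tab [([459.3, -314.5, 102.5], 0.56)]
stop_tab [([465.3, -319.5, 94.6], 0.79)]
mark []
mark []
[ 465.025 -318.25    87.524] [ 7.258 -0.972 -6.237] 11.60140850684843 6.575
scene crop origin 303 212
pics/m657.png
```

View pics/m657.png

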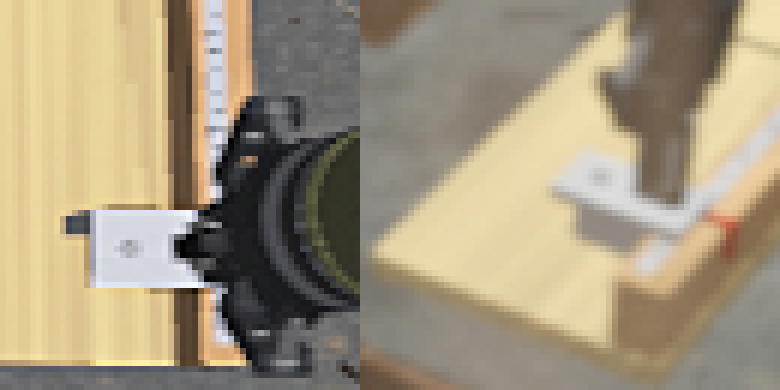

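```bash
cat > face.py <<'E'
from h import *
import sys
t=cap('top'); g=t['frame'].astype(float).mean(2)
r0,r1=int(sys.argv[1]),int(sys.argv[2]); X=[]
for c in range(367,376):
    d=np.abs(np.diff(g[r0:r1,c])); k=d.argmax(); w=d[k-1:k+2]; e=r0+(np.arange(k-1,k+2)*w).sum()/w.sum()+.5
    p=ray(t,c,e,75); X.append(p[0]+.01*p[1])
print('face jig-x',np.median(X),np.std(X),'mark',474.65-3.49, 'diff', np.median(X)-471.16)
E
python3 face.py 199 210
```

```text
face jig-x 481.99574514493213 0.13410579947181464 mark 471.15999999999997 diff 10.835745144932105
```

Request:
step_arm(
  rows="0 -0.035 0 0;0 -0.035 0 0;0 0 0 0;0 0 0 0;0 0 0 0",
)

```text
clock: 7.25
position: [455.4, -318.4, 87.5]
tool_rot: [[-0.011, 1.0, 0.007], [1.0, 0.011, -0.0], [-0.001, 0.007, -1.0]]
wrist_force: [8.6, -0.4, -7.0]
grip_width: 11.5
grip_force: 49.6
```

```bash
python3 face.py 203 214; python3 meas.py
```

```text
stop_face []
stop_face [([473.7, -318.6, 22.8], 0.59)]
stop_tab [([451.1, -315.7, 101.2], 0.75)]
stop_tab [([459.8, -318.6, 95.9], 0.67)]
mark []
mark [([456.5, -316.0, 95.7], 0.6)]
[ 455.391 -318.388   87.532] [ 9.772 -0.62  -6.811] 11.127169730287838 7.7
scene crop origin 303 212
pics/m770.pngTraceback (most recent call last):
  File "face.py", line 6, in <module>
    d=np.abs(np.diff(g[r0:r1,c])); k=d.argmax(); w=d[k-1:k+2]; e=r0+(np.arange(k-1,k+2)*w).sum()/w.sum()+.5
                                                                     ~~~~~~~~~~~~~~~~~~^~
ValueError: operands could not be broadcast together with shapes (3,) (2,)
```

```bash
python3 face.py 203 213
```

```text
face jig-x 471.71537307098134 0.15305320033393396 mark 471.15999999999997 diff 0.555373070981318
```

View pics/m770.png

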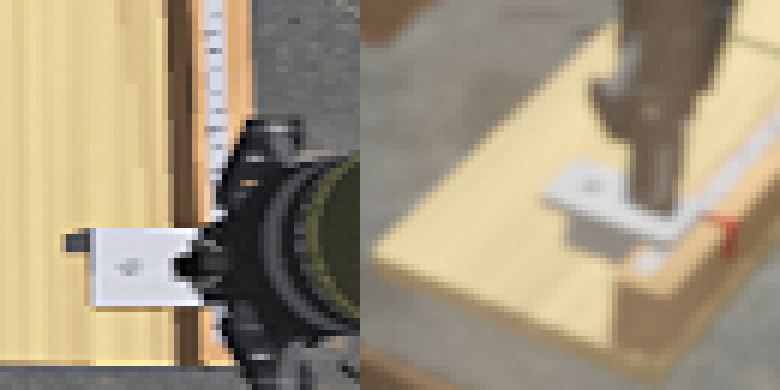

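Run:
```python
from h import *
s=cap('scene'); f=s['frame'].astype(int)
m=(f[:,:,0]-f[:,:,1])
q=[(r,c) for r in range(235,260) for c in range(350,372) if m[r,c]>90]; print(q)
for z,y0,y1 in((69,-334,-351),(69,-351,-351)): print([proj(s,[474.7+.01*(-350-y)*-1,y,z]) for y in(y0,y1)])
print('face edge z75 at x=',[ (x,[proj(s,[x,y,75]) for y in(-264,-310,-340)]) for x in(472,475,478)])
for c in (343,348,352,356,360): print(c,f[225:255,c].sum(1).tolist())
print([ray(s,c,r,69) for r,c in q[:6]])
```

```text
[(249, 364)]
[array([357.603, 246.668]), array([362.613, 248.574])]
[array([362.613, 248.574]), array([362.613, 248.574])]
face edge z75 at x= [(472, [array([337.153, 238.026]), array([350.31, 242.92]), array([359.115, 246.196])]), (475, [array([337.615, 237.575]), array([350.761, 242.456]), array([359.559, 245.722])]), (478, [array([338.075, 237.125]), array([351.211, 241.992]), array([360.001, 245.249])])]
343 [447, 363, 319, 285, 266, 287, 327, 392, 462, 533, 584, 614, 621, 623, 640, 660, 652, 631, 628, 647, 659, 660, 636, 547, 447, 406, 415, 410, 413, 461]
348 [311, 305, 302, 283, 269, 268, 270, 267, 263, 266, 290, 345, 380, 378, 364, 356, 340, 343, 339, 351, 409, 537, 630, 660, 634, 538, 434, 417, 466, 527]
352 [286, 300, 307, 299, 316, 353, 331, 302, 287, 290, 293, 307, 324, 338, 339, 338, 342, 344, 349, 356, 348, 316, 435, 587, 648, 642, 578, 484, 526, 613]
356 [283, 285, 283, 281, 279, 276, 308, 354, 369, 367, 367, 374, 383, 398, 409, 418, 451, 496, 518, 533, 550, 568, 600, 627, 623, 580, 532, 526, 550, 562]
360 [257, 302, 439, 564, 613, 616, 617, 620, 623, 621, 625, 626, 628, 626, 618, 607, 604, 614, 626, 627, 630, 616, 537, 472, 533, 571, 572, 556, 515, 458]
[array([ 475.118, -355.44 ,   69.   ])]
```

Request:
step_arm(
  rows="0 0 0 0;0 0 0 0;0 0 0 0",
  fingers=0.6,
)

```text
clock: 8.18
position: [451.3, -317.7, 87.6]
tool_rot: [[-0.01, 1.0, -0.0], [1.0, 0.01, 0.0], [0.0, -0.0, -1.0]]
wrist_force: [0.9, 0.5, 0.0]
grip_width: 51.1
grip_force: 0.0
```

Request:
step_arm(
  rows="0 0 -0.2 0;0 0 -0.3 0;0.05 0 -0.25 0;0.3 0 0 0;0.33 0 0 0;0.33 0 0 0;0.33 0 0 0;0.33 0 0 0;0.33 0 0 0;0.33 0 0 0.036;0.33 0 0 0.036;0 0 0 0",
  fingers=1,
)

```text
clock: 9.68
position: [453.2, 83.5, 200.3]
tool_rot: [[0.209, 0.978, 0.001], [0.978, -0.209, 0.001], [0.001, 0.001, -1.0]]
wrist_force: [-0.4, -1.1, -0.1]
grip_width: 85.7
grip_force: 0.0
```

```bash
python3 face.py 203 213; python3 -c "
from h import *
t=cap('top'); print(arm.tip_of('workpiece',t)[:1],arm.tip_of('stop_face',t)[:1],arm.tip_of('mark',t)[:1])
f=t['frame'].astype(int);print((f[203:213,386:397,0]-f[203:213,386:397,1]))
go(444.5,181.7,100)"
```

```text
face jig-x 471.62779698975476 0.18119353253895948 mark 471.15999999999997 diff 0.4677969897547314
[{'xyz': [444.8, 183.5, 0.2], 'confidence': 0.7}] [] [{'xyz': [586.1, -269.1, -0.0], 'confidence': 0.64}]
[[ -6   1  31  50  47  48  39  -5  -1   0  -1]
 [ -4   4  29  49  47  50  37  -5  -1  -1   0]
 [ -6  -8  21  49  46  48  36  -9  -4  -2  -1]
 [ -6  -7  23  49  44  41  23  -2   4  -6  -2]
 [ -4  -6  12  54  72  66  63 126  99 -13  -3]
 [ -3  -3  -1  86 192 209 205 205 143 -20  -4]
 [ -3  -3  -9   5  31  29  26 163 157 -17  -5]
 [ -1  -3  -6  12  46  48  30  -7 -17  -7  -2]
 [ -1  -2  -3  11  34  48  42  12  -4  -1   0]
 [  0   1   0  -1  -4  -7  17  16  -1   0  -1]]
shares [ 0.652 -0.201  0.667] n>= 3.0
```

Request:
step_arm(
  rows="0.163 -0.05 0.14 0;0.163 -0.05 0.14 0;0.163 -0.05 0.14 0;0.163 -0.05 0.14 0;0 0 0.1 0;0 0 0 0;0 0 0 0",
)

```text
clock: 10.8
position: [445.2, 182.0, 101.6]
tool_rot: [[0.216, 0.976, 0.001], [0.976, -0.216, 0.0], [0.0, 0.0, -1.0]]
wrist_force: [0.4, 0.4, 1.1]
grip_width: 85.5
grip_force: 0.0
```

```bash
python3 -c "
from h import *
st=go(444.6,182,11); t=cap('top')
f=t['frame'][170:250,175:275,::-1]; cv2.imwrite('pics/b.png',cv2.resize(f,None,fx=5,fy=5,interpolation=cv2.INTER_NEAREST))
print(st['position'])"
```

```text
shares [-0.001 -0.004  0.604] n>= 2.0
[445.242 182.05  101.634]
```

View pics/b.png

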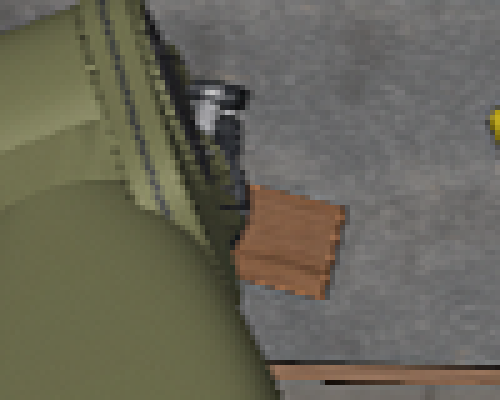

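Request:
step_arm(
  rows="0 0 0.15 0;0 0 0.15 0;0 0 0.15 0;0 0 0.1 0;0 0 0.05 0;0 0 0 0",
)

```text
clock: 11.6
position: [445.0, 182.7, 11.3]
tool_rot: [[0.214, 0.977, 0.0], [0.977, -0.214, 0.0], [0.0, 0.0, -1.0]]
wrist_force: [0.4, 0.1, -0.4]
grip_width: 85.8
grip_force: 0.0
```

Request:
step_arm(
  rows="0 0 0 0;0 0 0 0;0 0 0 0;0 0 0 0;0 0 0 0",
  fingers=0,
  grip_force=45,
)

```text
clock: 12.22
position: [445.3, 183.2, 12.0]
tool_rot: [[0.214, 0.977, 0.001], [0.977, -0.214, 0.001], [0.001, 0.001, -1.0]]
wrist_force: [-1.5, -0.6, 6.0]
grip_width: 59.6
grip_force: 51.2
```

Request:
step_arm(
  rows="0 0 -0.1 0;0 0 -0.2 0;0 0 -0.25 0.04;0 0 -0.25 0.05;0 0 -0.2 0.055;0 0 -0.15 0.055;0 0 -0.05 0.055;0 0 0 0.055;0 0 0 0.055;0 0 0 0.055;0 0 0 0;0 0 0 0",
)

```text
clock: 13.72
position: [462.8, 96.1, 190.4]
tool_rot: [[0.988, 0.153, -0.023], [0.154, -0.985, 0.073], [-0.011, -0.075, -0.997]]
wrist_force: [-0.2, 0.2, -7.1]
grip_width: 59.3
grip_force: 52.3
```

```bash
python3 -c "
from h import *
st=go(562,-265,110); R=st['tool_rot']; print(np.degrees(np.arctan2(R[1,0],R[0,0])),st['grip_width'],st['wrist_force'],st['qpos'])"
```

```text
shares [0.288 2.514 0.345] n>= 7.0
8.868639767802863 59.28530250182068 [-0.221  0.171 -7.141] [ 0.154  0.202 -0.329  1.051  0.075  3.141]
```

Request:
step_arm(
  rows="0 0.2 0 0;0 0.3 0 0;0 0.3 0 0;0 0.3 0 0;0 0.3 0 0;0 0 0 0",
)

```text
clock: 14.48
position: [496.7, -112.0, 174.7]
tool_rot: [[0.988, 0.152, -0.021], [0.153, -0.986, 0.072], [-0.009, -0.074, -0.997]]
wrist_force: [0.5, 0.7, -5.0]
grip_width: 59.2
grip_force: 52.9
```

```bash
python3 -c "
from h import *
st=go(562,-265,110); R=st['tool_rot']; print(st['position'],R,np.degrees(np.arctan2(R[1,0],R[0,0])),st['grip_width'],st['wrist_force'],st['qpos'])"
```

```text
shares [0.278 1.104 0.348] n>= 4.0
[ 496.671 -111.97   174.696] [[ 0.988  0.152 -0.021]
 [ 0.153 -0.986  0.072]
 [-0.009 -0.074 -0.997]] 8.798133407429978 59.24161481166976 [ 0.538  0.712 -4.954] [-0.262  0.293 -0.247  1.07   0.064  2.725]
```

Request:
step_arm(
  rows="0 0.25 0 0;0 0.3 0 0;0 0.2 0 0.023;0 0 0 0.023;0 0 0 0",
)

```text
clock: 15.1
position: [513.2, -219.8, 166.4]
tool_rot: [[1.0, 0.012, -0.022], [0.014, -0.997, 0.074], [-0.021, -0.074, -0.997]]
wrist_force: [1.2, 0.1, -6.1]
grip_width: 59.2
grip_force: 53.0
```

```bash
python3 -c "
from h import *
st=go(562,-265,70); R=st['tool_rot']; print(st['position'],R,np.degrees(np.arctan2(R[1,0],R[0,0])),st['qpos'])"
```

```text
shares [0.334 0.352 0.612] n>= 3.0
[ 513.213 -219.795  166.434] [[ 1.     0.012 -0.022]
 [ 0.014 -0.997  0.074]
 [-0.021 -0.074 -0.997]] 0.79509586349071 [-0.438  0.388 -0.125  1.109  0.058  2.689]
```

Request:
step_arm(
  rows="0.15 0.15 0 0;0.15 0.15 0 0;0.034 0.052 0.05 0;0 0 0.2 0;0 0 0.2 0;0 0 0.162 0;0 0 0 0;0 0 0 0",
)

```text
clock: 16.1
position: [562.4, -266.2, 71.4]
tool_rot: [[1.0, 0.011, -0.02], [0.013, -0.997, 0.072], [-0.019, -0.073, -0.997]]
wrist_force: [0.4, 0.1, -5.6]
grip_width: 59.5
grip_force: 52.9
```

```bash
python3 -c "
from h import *
st=go(562,-265,38); R=st['tool_rot']; print(st['position'])
s=cap('scene');t=cap('top')
a=cv2.resize(t['frame'][130:240,310:410,::-1],None,fx=4,fy=4); u,v=proj(s,[560,-270,50]).astype(int); b=cv2.resize(s['frame'][v-55:v+55,u-60:u+40,::-1],None,fx=4,fy=4)
cv2.imwrite('pics/p.png',np.hstack([a,b]))"
```

```text
shares [0.002 0.008 0.223] n>= 1.0
[ 562.351 -266.249   71.433]
```

View pics/p.png

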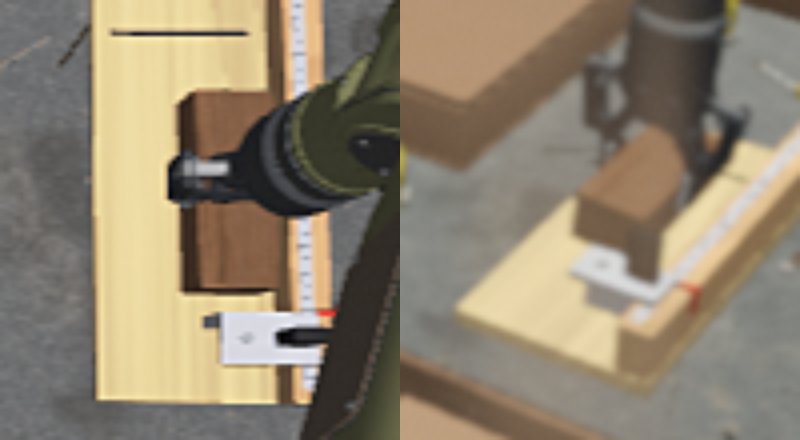

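Request:
step_arm(
  rows="0 0 0.1 0;0 0 0.1 0;0 0 0.02 0;0 0 0 0;0 0 0 0",
)

```text
clock: 16.82
position: [561.6, -264.7, 37.9]
tool_rot: [[1.0, 0.01, -0.02], [0.011, -0.997, 0.072], [-0.019, -0.073, -0.997]]
wrist_force: [0.2, 1.3, -5.7]
grip_width: 59.6
grip_force: 53.1
```

Request:
step_arm(
  rows="-0.03 0 0 0;-0.03 0 0 0;0 0 0.01 0;0 0 0.01 0;0 0 0 0;0 0 0 0",
)

```text
clock: 17.58
position: [552.0, -264.4, 35.3]
tool_rot: [[1.0, 0.009, -0.021], [0.011, -0.997, 0.072], [-0.02, -0.073, -0.997]]
wrist_force: [-3.5, 0.2, -0.0]
grip_width: 58.9
grip_force: 53.6
```

Request:
step_arm(
  rows="0 0 0 0;0 0 0 0;0 0 0 0;0 0 0 0",
  fingers=0.85,
)

```text
clock: 18.08
position: [552.3, -264.3, 35.0]
tool_rot: [[1.0, 0.01, -0.02], [0.011, -0.997, 0.073], [-0.019, -0.073, -0.997]]
wrist_force: [-0.2, -0.1, -0.0]
grip_width: 72.8
grip_force: 0.0
```

Request:
step_arm(
  rows="0 0 -0.05 0;0 0 -0.1 0;0 0 -0.2 0;0 0 -0.2 0;0 0 -0.1 0;0 0 0 0",
)

```text
clock: 18.82
position: [555.1, -272.0, 133.7]
tool_rot: [[1.0, 0.01, -0.018], [0.011, -0.997, 0.071], [-0.017, -0.071, -0.997]]
wrist_force: [0.1, -0.0, -0.1]
grip_width: 72.7
grip_force: 0.0
```

```bash
python3 -c "
from h import *
st=arm.get_state(); print(st['position'],st['qpos'])
s=cap('scene');t=cap('top')
print(arm.tip_of('workpiece',t)[:1],arm.tip_of('workpiece',s)[:1],arm.tip_of('stop_face',s)[:1])
a=cv2.resize(t['frame'][130:240,310:410,::-1],None,fx=4,fy=4); u,v=proj(s,[560,-270,50]).astype(int); b=cv2.resize(s['frame'][v-55:v+55,u-60:u+40,::-1],None,fx=4,fy=4)
cv2.imwrite('pics/p2.png',np.hstack([a,b]))"; python3 face.py 203 213
```

```text
[ 555.098 -271.983  133.699] [-0.484  0.506 -0.017  1.096  0.055  2.646]
[] [{'xyz': [552.7, -263.6, 19.6], 'confidence': 0.92}] [{'xyz': [475.1, -320.7, 22.2], 'confidence': 0.68}]
face jig-x 472.41863212063436 0.8146163437515221 mark 471.15999999999997 diff 1.2586321206343314
```

View pics/p2.png

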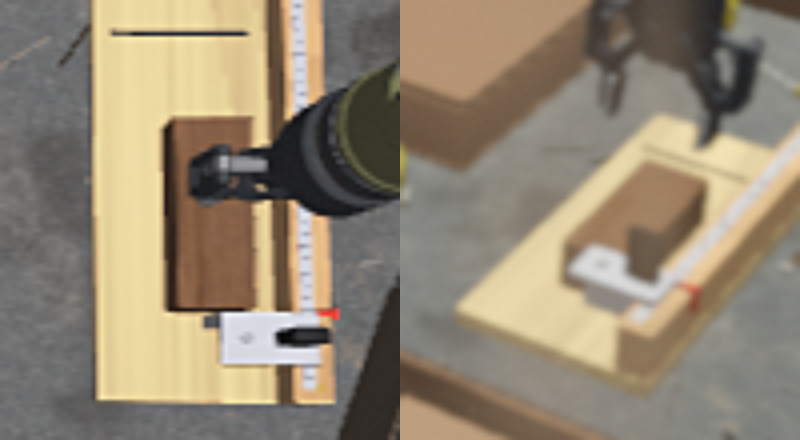

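Request:
step_arm(
  rows="0 -0.2 0 0;0 -0.23 0 0;0 0 0.2 0;0 0 0.2 0;0 0 0.22 0;0 0 0 0",
  fingers=0,
  grip_force=60,
)

```text
clock: 19.88
position: [548.5, -198.9, 41.1]
tool_rot: [[1.0, 0.009, -0.027], [0.011, -0.997, 0.075], [-0.027, -0.076, -0.997]]
wrist_force: [-0.4, -0.2, 0.2]
grip_width: 0.1
grip_force: 0.0
```

Request:
step_arm(
  rows="0 0.04 0 0;0 0.04 0 0;0 0.02 0 0;0 0.02 0 0;0 0.02 0 0;0 0.02 0 0;0 0.02 0 0;0 0 0 0",
)

```text
clock: 20.88
position: [552.3, -225.4, 43.0]
tool_rot: [[1.0, 0.011, -0.019], [0.012, -0.997, 0.076], [-0.018, -0.077, -0.997]]
wrist_force: [1.0, 5.8, 5.0]
grip_width: -0.1
grip_force: 3.1
```

Request:
step_arm(
  rows="0 0.02 -0.004 0;0 0.02 -0.002 0;0 0.02 -0.002 0;0 0.02 -0.002 0;0 0.02 -0.002 0;0 0.02 -0.002 0;0 0 0 0;0 0 0 0",
)

```text
clock: 21.88
position: [552.0, -245.1, 43.0]
tool_rot: [[1.0, 0.01, -0.021], [0.011, -0.997, 0.073], [-0.02, -0.073, -0.997]]
wrist_force: [0.3, 5.1, 3.0]
grip_width: -0.0
grip_force: 2.5
```

Request:
step_arm(
  rows="0 0.01 -0.001 0;0 0.01 -0.001 0;0 0.01 0 0;0 0 0 0",
)

```text
clock: 22.38
position: [552.1, -245.8, 43.1]
tool_rot: [[1.0, 0.011, -0.02], [0.013, -0.997, 0.081], [-0.019, -0.081, -0.997]]
wrist_force: [-0.2, 12.7, 7.0]
grip_width: 0.1
grip_force: 7.3
```

Request:
step_arm(
  rows="0 -0.1 0 0;0 0 -0.2 0;0 0 -0.2 0;0.3 0.1 0 0;0.3 0.1 0 0;0.1 0.07 0 0;0 0 0.2 0;0 0 0.19 0;0 0 0 0",
)

```text
clock: 23.5
position: [654.9, -273.9, 37.2]
tool_rot: [[1.0, 0.009, -0.027], [0.011, -0.997, 0.073], [-0.026, -0.073, -0.997]]
wrist_force: [0.1, 0.6, 0.3]
grip_width: -0.2
grip_force: 0.0
```

Request:
step_arm(
  rows="0 0.09 -0.03 0;-0.05 0 0 0;-0.01 0 0 0;-0.01 0 0 0;-0.01 0 0 0;0 0 0 0",
)

```text
clock: 24.25
position: [645.5, -288.0, 44.2]
tool_rot: [[1.0, 0.01, -0.021], [0.011, -0.997, 0.073], [-0.02, -0.073, -0.997]]
wrist_force: [-0.7, -0.2, -0.3]
grip_width: -0.3
grip_force: 0.0
```

Request:
step_arm(
  rows="-0.01 0 0 0;-0.01 0 0 0;0 0 0 0",
)

```text
clock: 24.62
position: [642.4, -288.1, 44.1]
tool_rot: [[1.0, 0.01, -0.021], [0.011, -0.997, 0.073], [-0.02, -0.073, -0.997]]
wrist_force: [-0.9, 0.5, -1.2]
grip_width: -0.2
grip_force: 0.0
```

Request:
step_arm(
  rows="-0.01 0 0 0;-0.01 0 0 0;0 0 0 0",
)

```text
clock: 25.0
position: [639.4, -288.2, 44.3]
tool_rot: [[1.0, 0.009, -0.021], [0.011, -0.997, 0.073], [-0.02, -0.073, -0.997]]
wrist_force: [0.5, -0.5, 0.9]
grip_width: -0.2
grip_force: 0.0
```

Request:
step_arm(
  rows="-0.006 0 0 0;-0.006 0 0 0;0 0 0 0",
)

```text
clock: 25.38
position: [638.4, -288.3, 44.3]
tool_rot: [[1.0, 0.01, -0.019], [0.011, -0.997, 0.073], [-0.019, -0.073, -0.997]]
wrist_force: [2.2, -0.1, -0.9]
grip_width: -0.3
grip_force: 1.2
```

Request:
step_arm(
  rows="-0.004 0 0 0;0 0 0 0",
)

```text
clock: 25.62
position: [637.4, -288.2, 44.4]
tool_rot: [[1.0, 0.01, -0.02], [0.011, -0.997, 0.073], [-0.019, -0.073, -0.997]]
wrist_force: [2.6, -0.2, -1.8]
grip_width: -0.1
grip_force: 1.3
```

Request:
step_arm(
  rows="-0.004 0 0 0;0 0 0 0",
)

```text
clock: 25.88
position: [636.5, -288.3, 44.3]
tool_rot: [[1.0, 0.009, -0.021], [0.011, -0.997, 0.073], [-0.02, -0.073, -0.997]]
wrist_force: [2.7, 0.4, -1.9]
grip_width: -0.1
grip_force: 1.2
```

Request:
step_arm(
  rows="-0.004 0 0 0;0 0 0 0",
)

```text
clock: 26.12
position: [636.0, -288.3, 44.3]
tool_rot: [[1.0, 0.01, -0.02], [0.011, -0.997, 0.073], [-0.02, -0.073, -0.997]]
wrist_force: [1.8, 0.9, 0.1]
grip_width: 0.0
grip_force: 1.3
```

Request:
step_arm(
  rows="-0.004 0 0 0;0 0 0 0",
)

```text
clock: 26.38
position: [635.9, -288.3, 44.4]
tool_rot: [[1.0, 0.01, -0.019], [0.011, -0.997, 0.073], [-0.019, -0.073, -0.997]]
wrist_force: [3.9, 1.5, -2.8]
grip_width: 0.1
grip_force: 2.2
```

Request:
step_arm(
  rows="-0.004 0 0 0;0 0 0 0",
)

```text
clock: 26.62
position: [635.9, -288.3, 44.5]
tool_rot: [[1.0, 0.01, -0.018], [0.011, -0.997, 0.073], [-0.018, -0.073, -0.997]]
wrist_force: [6.7, 0.3, -3.8]
grip_width: -0.0
grip_force: 2.9
```

Request:
step_arm(
  rows="0.05 0 0 0;0.05 0 -0.1 0;0 0 -0.35 0;0 0 -0.15 0;-0.2 -0.2 0 0;-0.25 -0.25 0 0;-0.22 -0.05 0 0;0 0 0 0;0 0 0 0",
)

```text
clock: 27.75
position: [550.6, -221.3, 141.6]
tool_rot: [[1.0, 0.009, -0.02], [0.011, -0.997, 0.072], [-0.02, -0.072, -0.997]]
wrist_force: [0.9, 0.4, 0.8]
grip_width: 0.2
grip_force: 0.0
```

```bash
python3 face.py 203 213; python3 -c "
from h import *
st=go(549,-232,41);print(st['position'])
s=cap('scene');t=cap('top')
print(arm.tip_of('workpiece',t)[:1],arm.tip_of('workpiece',s)[:1],arm.tip_of('stop_face',s)[:1])
a=cv2.resize(t['frame'][130:240,310:410,::-1],None,fx=4,fy=4); u,v=proj(s,[540,-280,50]).astype(int); b=cv2.resize(s['frame'][v-55:v+55,u-60:u+40,::-1],None,fx=4,fy=4)
cv2.imwrite('pics/p3.png',np.hstack([a,b]))"
```

```text
face jig-x 471.77452281921217 0.0690250603146387 mark 471.15999999999997 diff 0.6145228192121408
shares [-0.002  0.118  0.663] n>= 2.0
[ 551.103 -221.484  141.426]
[{'xyz': [548.8, -291.9, 20.5], 'confidence': 0.73}] [{'xyz': [549.8, -291.2, 18.9], 'confidence': 0.7}] [{'xyz': [474.1, -322.4, 20.7], 'confidence': 0.8}]
```

View pics/p3.png

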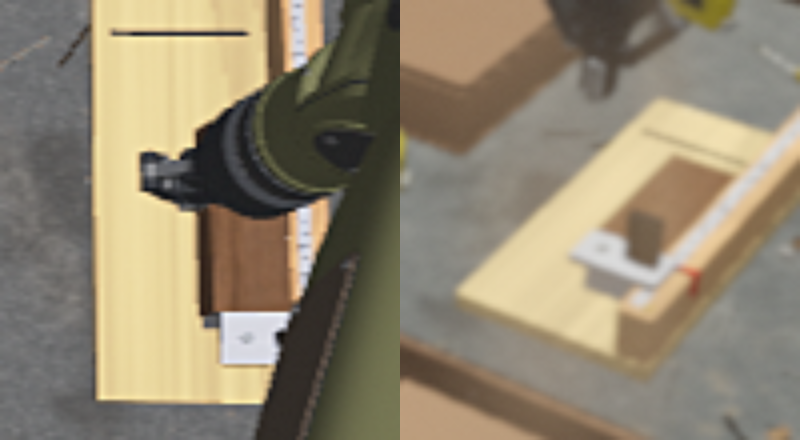

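Request:
step_arm(
  rows="-0.01 0.08 0.2 0;0 0 0.2 0;0 0 0.19 0;0 0 0 0;0 0.03 0 0;0 0 0 0",
)

```text
clock: 28.8
position: [548.6, -232.1, 53.3]
tool_rot: [[1.0, 0.009, -0.018], [0.01, -0.997, 0.071], [-0.017, -0.072, -0.997]]
wrist_force: [-1.0, 0.5, -1.0]
grip_width: -0.1
grip_force: 0.0
```

Request:
step_arm(
  rows="0 0.04 0 0;0 0.03 0 0;0 0.015 0 0;0 0.01 0 0;0 0.01 0 0;0 0 0 0;0 0 0 0",
)

```text
clock: 29.68
position: [547.3, -246.3, 50.7]
tool_rot: [[1.0, 0.01, -0.021], [0.011, -0.997, 0.073], [-0.02, -0.074, -0.997]]
wrist_force: [-0.6, 2.5, 0.3]
grip_width: -0.4
grip_force: 1.0
```

Request:
step_arm(
  rows="0 0.01 0.005 0;0 0.01 0.005 0;0 0.01 0.005 0;0 0.01 0.005 0;0 0 0 0;0 0 0 0",
)

```text
clock: 30.42
position: [547.6, -246.5, 49.2]
tool_rot: [[1.0, 0.012, -0.019], [0.014, -0.996, 0.084], [-0.018, -0.084, -0.996]]
wrist_force: [-0.9, 16.1, 14.2]
grip_width: -0.0
grip_force: 9.1
```

Request:
step_arm(
  rows="0 0.01 0 0;0 0 0 0;0 0 0 0;0 0 0 0;0 0 0 0;0 0 0 0",
)

```text
clock: 31.18
position: [547.6, -246.6, 49.2]
tool_rot: [[1.0, 0.013, -0.019], [0.015, -0.996, 0.087], [-0.018, -0.087, -0.996]]
wrist_force: [-0.0, 20.6, 16.9]
grip_width: 0.3
grip_force: 10.8
```

```bash
python3 face.py 203 213; python3 -c "
from h import *
s=cap('scene');t=cap('top')
print(arm.tip_of('workpiece',t)[:1],arm.tip_of('workpiece',s)[:1],arm.tip_of('stop_face',s)[:1],arm.tip_of('tape_measure',t)[:1])
st=arm.get_state();print(st['position'],st['wrist_force'])
a=cv2.resize(t['frame'][130:240,310:410,::-1],None,fx=4,fy=4); u,v=proj(s,[540,-280,50]).astype(int); b=cv2.resize(s['frame'][v-55:v+55,u-60:u+40,::-1],None,fx=4,fy=4)
cv2.imwrite('pics/p4.png',np.hstack([a,b]))"
```

```text
face jig-x 471.73789177429035 0.06011125918423846 mark 471.15999999999997 diff 0.5778917742903218
[{'xyz': [547.4, -292.8, 21.5], 'confidence': 0.97}] [{'xyz': [549.3, -289.0, 21.9], 'confidence': 0.89}] [{'xyz': [475.2, -322.6, 19.8], 'confidence': 0.65}] [{'xyz': [514.4, -27.0, -2.6], 'confidence': 0.66}]
[ 547.604 -246.553   49.17 ] [-0.832 20.355 15.937]
```

View pics/p4.png

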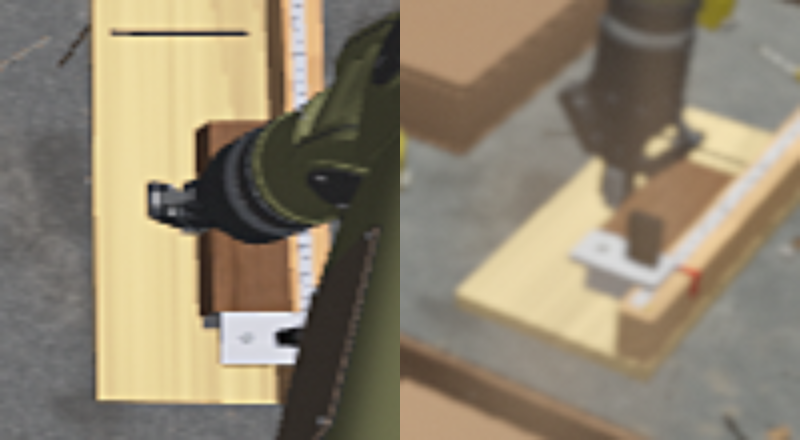

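```bash
python3 -c "
from cell import arm
print(arm.finish_job())"
```

```text
the job is handed in; nothing more can be done
None
```

I've handed the job in at about 31.5 s: the stop face is within about 0.6 mm of the red marker, and the block lies flat against the stop and fence. The fingertips are holding it with about 20 N sideways and 16 N down. I did not touch the tape measure, offcut or jar.

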